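# Park the shaker's locking pin

### The arm

A 6-joint arm with a two-finger parallel gripper is mounted at the origin on the work surface; the furniture and walls round the work are solid. World frame = base frame: x ahead of the robot, y to its left, z up, the work surface at z = 0. Lengths are in m, angles in rad, forces in N, time in s.
With the tool pointing down it reaches from about 0.35 to 0.725 m from the base axis. Payload 4.3 kg.
Tool frame: the origin (TCP) lies between the finger pads; the fingertips stand 8 mm ahead of it and the grasp point (between the pads) lies 11 mm behind it (ctrl.finger_overhang is the distance from the TCP to the fingertips, in m); z points along the fingers, y is the line along which they close (so a half turn about z gives the same grasp; the last joint's range is limited). The gripper opens to 85 mm and grips with 20 to 120 N. Pads are 22 mm wide; open, the fingers measure 114 mm over their backs; the gripper's body (76 mm by 85 mm) begins 54 mm behind the grasp point. The pads swing forward as they close: fully open they stand 13 mm farther back than shut.
Start: joints at [1.086, 0.377, 0.081, 1.274, 0, 1.46], TCP at [0.211, 0.535, 0.239] pointing down, gripper open.
Joint ranges: [-2.72, 2.72], [-0.84, 1.66], [-1.02, 1.22], [-1.77, 2.12], [-1.37, 1.28], [-3.14, 3.14]. Speed limits (rad/s): [2.57, 2.57, 3.14, 3.14, 3.14, 3.14].

### API

Orientations are given as [roll, pitch, yaw] about the fixed x, y, z axes, in that order (R = Rz(yaw) Ry(pitch) Rx(roll)).
In Python, from rig import ctrl gives the robot as it stands.
- The arm moves only by the shell command python3 -m creep 'ROWS' [FORCE]. ROWS is text: rows parted by semicolons, each of 7 numbers parted by spaces: the opening, from 0 (shut) to 1 (fully open), then the shift along the tool's x, y, z in cm, then the turn, a rotation vector about the tool's x, y, z in rad. In form: hand tx ty tz rx ry rz; .... A call has 1 to 20 rows; each row shifts and turns the commanded pose from where the row before left it, along the tool's axes as they then stand; what a row does not reach is not made up. A row lasts 1/12 s, in which the tool goes at most 41.7 mm and 7.16 degrees, less where a joint would pass 70% of its speed; a pose out of reach is approached as far as the arm can. A call with a gripper value outside its range is refused whole. The fingers move at their own pace and stop on an object; FORCE is the grip in N (left out, the last holds). Time passes only in rows, so rows that do not move let the fingers close. It gives the time, the measured TCP pose, the force, the opening and the grip force at its end, in the units of the state.
- ctrl.observe(): the state, without advancing time (a new reading comes with each control period).
- ctrl.read_camera(name): name is "scene" or "top" or "wrist"; returns the picture (420x560x3 uint8, blue, green, red); there is no depth.
- ctrl.camera_info(name): a dict with "fovy" (degrees; the focal length in pixels is half the picture's height over the tangent of half this angle, whatever the lens; pixels are square), "cx", "cy" (the principal point, pixels), "k1" (the pictures are not rectified: a ray, as slopes to the right and down, at radius r is drawn at 1 + k1 r^2 times it, then the intrinsics apply), "T" (4x4, takes a point from camera to world coordinates). Camera axes: x right, y up, looking along -z (the intrinsics and any distortion apply to the point x, -y, -z); pixel columns grow to the right and rows downward; lengths in m; the calibration is good to about 2 mm. A picture is of the moment at which its call begins: read the wrist's pose just before it. camera_info takes no time and is no camera call; for the wrist camera it gives the pose at the moment of the call.
- ctrl.finish_job(): hands the job in; it is judged then, once.
The state is a dict: "clock": time; "joint_positions": joint angles; "joint_vel": joint speeds; "joint_torque": joint torques, N m; "ee_pos": TCP position; "tool_rot": TCP orientation; "force": force on the tool from outside, world axes, zero at the start; "torque": the same for the moment, N m; "finger_gap": finger opening in m; "gripper_force": force on a finger pad.
Only numpy, scipy, OpenCV 4.12 (cv2) and the standard library are available. Lean on these libraries where they do the work, as an engineer would, in place of code of your own. Each camera call takes 0.05 s, during which the arm holds its last target. There are 200 camera calls.

### The job

Unlock the platform shaker for its run: draw the pin with the red knob straight up out of its bore and park it in the notch of the yellow bracket on the shaker's side, hanging upright by its collar well inside the notch. Leave the pin with the blue knob in its bore.

Things in the scene. Friction and masses are not known exactly. Their poses are not given: they have to be found in the camera images.
- red_knob (a point): centre of the red knob (cylinder 24 wide, 52 tall) of a loose upright locking pin, about 80 g; z up. Below the knob: steel collar 40 wide, 6 thick, its underside 32 mm under this point; then a shank 12 wide, 45 long, tip 77 mm under this point. At the start the shank stands loosely in one of the shaker's two bores (which one varies), collar resting on the beam.
- blue_knob (a point): centre of the blue knob of a second pin, of the same shape and size as the red one, standing in the other bore. It stays there.
- notch (a point): parking point on the top face (z = 85 mm) of the yellow fork, 8 mm thick, at the shaker's +y end; axes as the shaker's. Slot 24 wide along x, open above, below (free to the worktop) and at the flared +y end; closed end 20 mm to -y of this point, straight to 22 mm to +y. Prongs 21 wide carry the collar. A shank can be lowered in from above or slid in from +y.
- shaker: fixed platform shaker; origin at the centre of its underside on the worktop, control panel at its -x front, z up. Grey front beam 60 x 240 mm, top at z = 85 mm, with two vertical bores 16 wide, 55 deep, at (x, y) = (-80, -90) and (-80, 30) mm. Behind them, from x = -6 mm back, a fixed blue rack of capped tubes reaches z = 170 mm.
Things that resemble listed ones, but are neither listed nor needed, are in the scene too. Leave any green or orange look-alike of the part that bears red_knob alone.

How it is judged:
On the way:
1. the red-knobbed pin has been drawn up clear of its bore (z of red_knob in the frame of shaker above 0.163 m), for 0.1 s.
At the end, for the whole second after the job is handed in: The red-knobbed pin hangs in the yellow notch: knob centre within 18 mm horizontally of the notch's parking point and 25 to 39 mm above the bracket's top face, upright within 10 degrees; the blue-knobbed pin is within 12 mm of where it stood (horizontal distance between red_knob and notch below 0.018 m and z of red_knob in the frame of notch between 0.025 and 0.039 m and angle between red_knob's own z axis and vertical below 0.175 rad and distance of blue_knob from where it was at the start of the episode below 0.012 m); the robot touches nothing.
It fails at once if the blue-knobbed pin is displaced by more than 12 mm (distance of blue_knob from where it was at the start of the episode above 0.012 m).
It also fails if it takes over 35 s, if anything falls off the work surface, if the arm or the gripper's body presses on something with over 40 N, if the wrist force passes 120 N, or if a joint passes its speed limit or range.

## Working session

There is one attempt and no reset: what is moved stays moved. The work goes in short steps, Python scripts to look and compute and a shell command to move; the robot and the scene stay as the last step left them, time stands still between calls to the robot, and variables do not carry over. Pictures are saved under pics/ and viewed, at most 10 in all, crops included, and the job is handed in when it is done.

```bash
mkdir -p pics
cat > h.py <<'E'
import numpy as np, cv2
from rig import ctrl
def grab(n,f=None):
    c=ctrl.camera_info(n); im=ctrl.read_camera(n)
    if f: cv2.imwrite('pics/'+f,im)
    return im,c
def K(c): 
    f=210/np.tan(np.radians(c['fovy'])/2); return np.array([[f,0,c['cx']],[0,f,c['cy']],[0,0,1.]])
def ray(c,u,v):
    p=cv2.undistortPoints(np.array([[[u,v]]],float),K(c),np.array([c['k1'],0,0,0.]))[0,0]
    T=np.array(c['T']); d=T[:3,:3]@[p[0],-p[1],-1]; return T[:3,3],d
def onz(c,u,v,z):
    o,d=ray(c,u,v); return o+d*(z-o[2])/d[2]
def tri(rs):
    A=0;b=0
    for o,d in rs:
        d=d/np.linalg.norm(d);P=np.eye(3)-np.outer(d,d);A=A+P;b=b+P@o
    return np.linalg.solve(A,b)
def proj(c,p):
    T=np.array(c['T']);q=T[:3,:3].T@(np.array(p)-T[:3,3])
    s=np.array([q[0],-q[1]])/-q[2]; s=s*(1+c['k1']*(s@s)); k=K(c); return k[0,0]*s+k[:2,2]
def blobs(im,lo,hi,amin=40):
    h=cv2.cvtColor(im,cv2.COLOR_BGR2HSV); m=cv2.inRange(h,np.array(lo),np.array(hi))
    if lo[0]==0: m|=cv2.inRange(h,np.array([172,lo[1],lo[2]]),np.array([180,255,255]))
    n,l,s,c=cv2.connectedComponentsWithStats(m)
    return [(s[i].tolist(),c[i].round(1).tolist()) for i in range(1,n) if s[i,4]>=amin]
E
python3 - <<'E'
from h import *
ims=[]
for n in('scene','top','wrist'):
    im,c=grab(n,n+'0.png'); print(n,np.round(c['T'],3).tolist(),c['fovy'],c['k1'])
    for nm,lo,hi in(('red',(0,130,60),(7,255,255)),('blue',(100,130,60),(125,255,255)),('yel',(22,130,80),(33,255,255))): print(nm,blobs(im,lo,hi))
    ims.append(im)
o=ctrl.observe(); print({k:np.round(v,3).tolist() for k,v in o.items()})
cv2.imwrite('pics/all.png',cv2.resize(np.hstack(ims[:2]),(800,300)))
E
```

```text
scene [[0.862, 0.211, -0.46, 0.072], [-0.507, 0.359, -0.784, -0.631], [-0.001, 0.909, 0.417, 0.45], [0.0, 0.0, 0.0, 1.0]] 50.47346570851978 -0.09340706804568498
red [([350, 167, 9, 16, 109], [354.0, 173.8]), ([283, 182, 12, 29, 301], [289.0, 196.3])]
blue [([258, 107, 11, 8, 66], [263.3, 110.7]), ([314, 163, 88, 81, 2604], [357.4, 211.9]), ([324, 174, 16, 7, 43], [331.1, 176.6]), ([301, 209, 14, 32, 375], [307.6, 224.0])]
yel [([367, 183, 10, 12, 103], [371.8, 188.4])]
top [[-0.016, 0.993, -0.117, 0.349], [-1.0, -0.016, 0.007, 0.026], [0.005, 0.117, 0.993, 0.991], [0.0, 0.0, 0.0, 1.0]] 43.957986348702605 -0.07471415426869023
red [([299, 126, 10, 13, 103], [303.3, 131.9]), ([270, 198, 14, 16, 176], [276.6, 205.4]), ([508, 378, 11, 25, 159], [512.6, 390.2])]
blue [([0, 87, 12, 21, 59], [7.2, 98.3]), ([239, 104, 148, 88, 6167], [310.1, 150.7]), ([338, 218, 16, 15, 167], [346.0, 224.4]), ([116, 289, 24, 7, 140], [127.5, 292.2])]
yel [([345, 140, 11, 11, 91], [350.2, 144.7]), ([185, 167, 49, 46, 812], [211.0, 190.5]), ([15, 247, 11, 15, 57], [21.8, 254.5])]
wrist [[0.367, -0.897, -0.245, 0.149], [0.93, 0.353, 0.1, 0.56], [-0.003, -0.265, 0.964, 0.372], [0.0, 0.0, 0.0, 1.0]] 66.4626001642143 -0.05329091303325609
red []
blue []
yel []
{'clock': 0.15, 'joint_positions': [1.086, 0.378, 0.08, 1.274, 0.0, 1.46], 'joint_vel': [0.0, -0.001, 0.005, 0.001, 0.0, 0.0], 'joint_torque': [0.001, -46.404, 27.017, 0.014, -0.0, -0.0], 'ee_pos': [0.21, 0.535, 0.239], 'tool_rot': [-3.14, -0.0, 2.767], 'force': [-0.231, 0.055, 0.154], 'torque': [-0.03, 0.025, -0.064], 'gripper_force': 0.0, 'finger_gap': 0.085}
```

View pics/scene0.png

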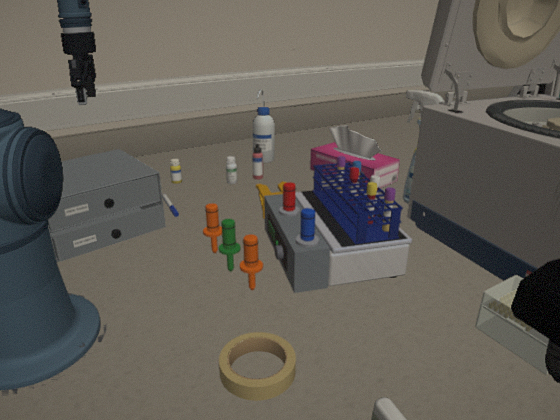

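View pics/top0.png

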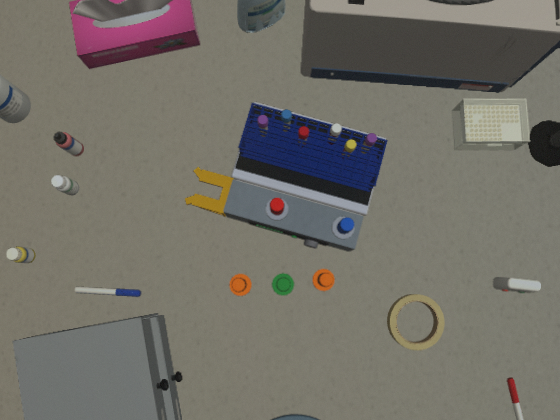

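Candidates for the red knob are scene (289,196)/top (277,205) and the red cap at scene (354,174)/top (303,132). The first stands on the grey beam on a steel collar, while the second is a tube cap in the rack. The green and orange pins stand off in front of the beam. I'll measure the first one and confirm it in a crop.

Run:
```python
from h import *
S,cs=grab('scene');T,ct=grab('top')
R=tri([ray(cs,289,196.3),ray(ct,276.6,205.4)]);B=tri([ray(cs,307.6,224),ray(ct,346,224.4)])
print('tri',R.round(4),B.round(4))
# top-face in top view: circle at z=.143
for u,v in((276.6,205.4),(346,224.4)): print(onz(ct,u,v,.143).round(4),onz(ct,u,v,.117).round(4))
R=tri([ray(cs,289,196.3),ray(ct,276.6,205.4)])
d=(R-B)[:2];print('dist',np.linalg.norm(d));ey=d/np.linalg.norm(d);ex=np.array([ey[1],-ey[0]]);yaw=np.arctan2(ex[1],ex[0]);print('yaw',yaw)
O=(R[:2]+B[:2])/2-(-80e-3*ex-30e-3*ey);print('O',O.round(4))
# rectify the z=.085 plane, shaker axes: col = y 100..240 reversed, 4px/mm
ys=np.arange(.24,.05,-.00025);xs=np.arange(0,-.14,-.00025)
def toP(x,y): return np.array([*(O+x*ex+y*ey),.085])
src=np.float32([proj(ct,toP(x,y)) for x,y in((0,.24),(0,.05),(-.14,.05),(-.14,.24))])
M=cv2.getPerspectiveTransform(src,np.float32([[0,0],[760,0],[760,560],[0,560]]))
im=cv2.warpPerspective(T,M,(760,560),flags=cv2.INTER_CUBIC);cv2.imwrite('pics/fork.png',im)
h=cv2.cvtColor(im,cv2.COLOR_BGR2HSV);m=cv2.inRange(h,(18,120,80),(33,255,255))
for c in range(60,760,20):
    r=np.flatnonzero(m[:,c]);
    if len(r):
        s=np.split(r,np.flatnonzero(np.diff(r)>4)+1);print('y %.0f'%(240-c/4),[(-a[0]/4,-a[-1]/4) for a in s])
```

```text
tri [0.4781 0.0245 0.1169] [ 0.4432 -0.0919  0.1184]
[0.4752 0.024  0.143 ] [0.4791 0.024  0.117 ]
[ 0.4419 -0.0894  0.143 ] [ 0.4448 -0.093   0.117 ]
dist 0.12157349154737969
yaw -0.2910894575799425
O [ 0.5459 -0.0279]
y 190 [(np.float64(-50.5), np.float64(-56.0)), (np.float64(-104.0), np.float64(-109.25))]
y 185 [(np.float64(-45.25), np.float64(-59.5)), (np.float64(-100.5), np.float64(-115.0))]
y 180 [(np.float64(-48.5), np.float64(-63.0)), (np.float64(-97.25), np.float64(-112.5))]
y 175 [(np.float64(-47.25), np.float64(-68.5)), (np.float64(-92.5), np.float64(-113.25))]
y 170 [(np.float64(-47.5), np.float64(-68.25)), (np.float64(-92.25), np.float64(-113.25))]
y 165 [(np.float64(-47.0), np.float64(-68.25)), (np.float64(-92.25), np.float64(-113.25))]
y 160 [(np.float64(-47.25), np.float64(-68.25)), (np.float64(-92.25), np.float64(-114.0))]
y 155 [(np.float64(-47.25), np.float64(-68.5)), (np.float64(-92.25), np.float64(-113.75))]
y 150 [(np.float64(-47.5), np.float64(-68.5)), (np.float64(-92.5), np.float64(-114.25))]
y 145 [(np.float64(-47.25), np.float64(-68.0)), (np.float64(-92.25), np.float64(-114.5))]
y 140 [(np.float64(-47.25), np.float64(-68.25)), (np.float64(-92.25), np.float64(-115.0))]
y 135 [(np.float64(-47.25), np.float64(-68.5)), (np.float64(-92.25), np.float64(-115.25))]
y 130 [(np.float64(-47.25), np.float64(-115.5))]
y 125 [(np.float64(-47.25), np.float64(-116.0))]
y 120 [(np.float64(-47.5), np.float64(-50.0)), (np.float64(-109.5), np.float64(-115.0))]
y 115 [(np.float64(-114.0), np.float64(-116.75))]
```

View pics/fork.png

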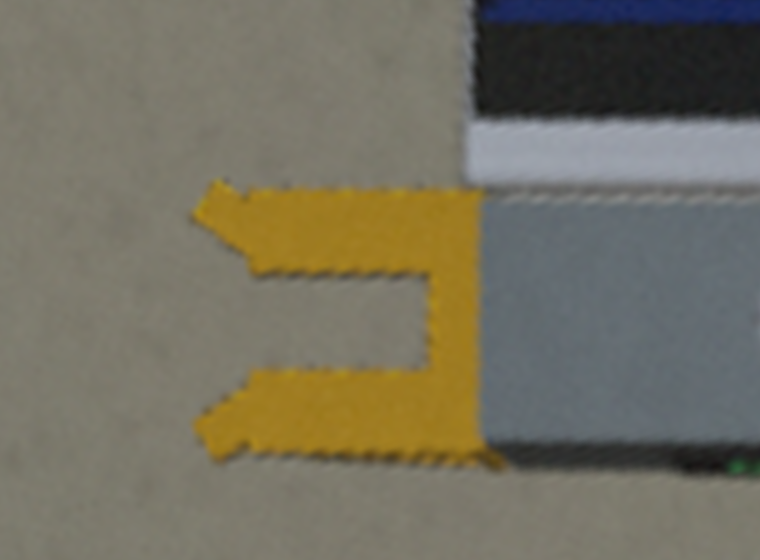

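The crop shows the yellow fork: slot centre at shaker x = -80 mm, closed end at y = 132.5 mm, so the parking point is (-80, 152.5). That matches the expected sizes. The knob triangulates to z = 0.117 as expected, and the pin spacing is 121.6 mm against 120. So red is in the y = 30 bore and the notch lies about 122.5 mm further along shaker +y. Now I'll move above the red knob.

```bash
python3 -m creep '1 -2.7 -2.35 0 0 0 0;1 -2.7 -2.35 0 0 0 0;1 -2.7 -2.35 0 0 0 0;1 -2.7 -2.35 0 0 0 0;1 -2.7 -2.35 0 0 0 0;1 -2.7 -2.35 0 0 0 0;1 -2.7 -2.35 0 0 0 0;1 -2.7 -2.35 0 0 0 0;1 -2.7 -2.35 0 0 0 0;1 -2.7 -2.35 0 0 0 0;1 -2.7 -2.35 0 0 0 0;1 -2.7 -2.35 0 0 0 0;1 -2.7 -2.35 0 0 0 0;1 -2.7 -2.35 0 0 0 0;1 -2.7 -2.35 0 0 0 0;1 -2.7 -2.35 0 0 0 0;1 0 0 0 0 0 -0.083;1 0 0 0 0 0 0;1 0 0 0 0 0 0'
cat > look.py <<'E'
import sys
from h import *
o=ctrl.observe();W,cw=grab('wrist',sys.argv[1])
print('tcp',np.round(o['ee_pos'],4),np.round(o['tool_rot'],3))
print('red',blobs(W,(0,130,60),(7,255,255)),'yel',blobs(W,(18,120,80),(33,255,255),200))
E
python3 look.py w1.png
```

```text
clock: 1.83
ee_pos: [0.4746, 0.027, 0.2391]
tool_rot: [3.141, -0.001, 2.847]
force: [-0.2, 0.5, -0.4]
finger_gap: 0.0853
gripper_force: 0.0
tcp [0.4746 0.027  0.2391] [ 3.141e+00 -1.000e-03  2.847e+00]
red [([266, 193, 30, 40, 876], [280.1, 213.7]), ([188, 316, 8, 9, 56], [191.2, 319.9])] yel [([365, 160, 91, 76, 3502], [407.9, 196.7])]
```

View pics/w1.png

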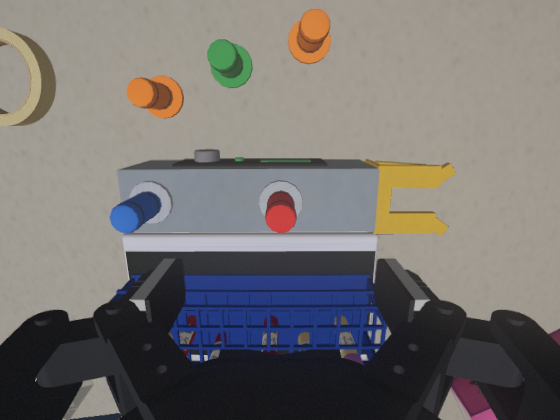

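The wrist view shows the red knob's top face at about (281,219), its collar ring at (280,203), the fork slot on the right at about (415,200), and blue at (127,217). I'll refine positions from here.

Run:
```python
from h import *
c=ctrl.camera_info('wrist');W=cv2.imread('pics/w1.png')
print('top',onz(c,281,219.3,.143).round(4)); print('cen',onz(c,280.1,213.7,.12).round(4)); print('collar',onz(c,280.2,203,.091).round(4))
h=cv2.cvtColor(W,cv2.COLOR_BGR2HSV);m=cv2.inRange(h,(18,120,80),(33,255,255))
for u in(380,400,410,420,430):
    r=np.flatnonzero(m[:,u]);s=np.split(r,np.flatnonzero(np.diff(r)>3)+1);print(u,[(a[0],a[-1]) for a in s])
r=np.flatnonzero(m[200]);print('row200',r[[0,-1]])
r0=onz(c,r[-1]+.5,200,.085);a=np.array([np.cos(1.28),np.sin(1.28)])
for u in(400,410,420,430):
    r=np.flatnonzero(m[:,u]);s=np.split(r,np.flatnonzero(np.diff(r)>3)+1)
    P=(onz(c,u,s[0][-1]+.5,.085)+onz(c,u,s[1][0]-.5,.085))/2;print('mid',P.round(4))
print('end',r0.round(4),'notch',(r0[:2]+.02*a).round(4))
```

```text
top [0.4791 0.0281 0.143 ]
cen [0.481  0.0269 0.12  ]
collar [0.4794 0.0275 0.091 ]
380 [(np.int64(162), np.int64(233))]
400 [(np.int64(163), np.int64(187)), (np.int64(212), np.int64(233))]
410 [(np.int64(164), np.int64(187)), (np.int64(212), np.int64(233))]
420 [(np.int64(164), np.int64(187)), (np.int64(212), np.int64(233))]
430 [(np.int64(165), np.int64(187)), (np.int64(212), np.int64(233))]
row200 [378 390]
mid [0.5099 0.1347 0.085 ]
mid [0.5127 0.1438 0.085 ]
mid [0.5154 0.1529 0.085 ]
mid [0.5181 0.1621 0.085 ]
end [0.5077 0.1261 0.085 ] notch [0.5134 0.1452]
```

```bash
python3 -m creep '1 -0.43 0.13 0 0 0 0;1 0 0 3 0 0 0;1 0 0 3 0 0 0;1 0 0 3 0 0 0;1 0 0 2.2 0 0 0;1 0 0 1.5 0 0 0;1 0 0 0 0 0 0;1 0 0 0 0 0 0;0 0 0 0 0 0 0;0 0 0 0 0 0 0;0 0 0 0 0 0 0;0 0 0 0 0 0 0;0 0 0 0 0 0 0;0 0 0 0 0 0 0;0 0 0 0 0 0 0;0 0 0 0 0 0 0;0 0 0 0 0 0 0;0 0 0 0 0 0 0' 40
```

```text
clock: 3.38
ee_pos: [0.4799, 0.027, 0.113]
tool_rot: [3.141, 0.001, 2.85]
force: [-1.7, 0.1, 6.0]
finger_gap: 0.0232
gripper_force: 39.1
```

Gripped at a 23 mm gap on the 24 mm knob. Lifting straight up 8 cm.

```bash
python3 -m creep '0 0 0 -0.5 0 0 0;0 0 0 -1 0 0 0;0 0 0 -1.3 0 0 0;0 0 0 -1.3 0 0 0;0 0 0 -1.3 0 0 0;0 0 0 -1.3 0 0 0;0 0 0 -1.3 0 0 0;0 0 0 0 0 0 0;0 0 0 0 0 0 0;0 0 0 0 0 0 0'; python3 look.py w2.png
```

```text
clock: 4.22
ee_pos: [0.4788, 0.0271, 0.1914]
tool_rot: [-3.141, -0.001, 2.85]
force: [-0.3, -0.0, -2.3]
finger_gap: 0.0229
gripper_force: 39.3
tcp [0.4788 0.0271 0.1914] [-3.141e+00 -1.000e-03  2.850e+00]
red [([259, 233, 38, 13, 85], [277.7, 236.2]), ([249, 238, 62, 92, 4315], [279.2, 285.5]), ([268, 345, 7, 8, 47], [270.8, 348.6])] yel [([378, 161, 109, 90, 4892], [429.6, 205.0])]
```

View pics/w2.png

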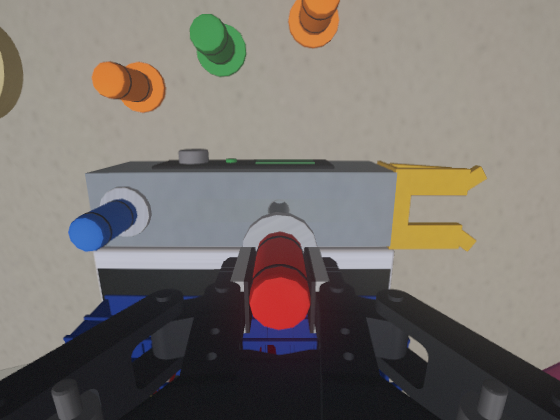

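The pin is out and upright in the grip, with the empty bore at (280,208) and the slot at about (440,210). Now I'll shift 12.3 cm along tool y to sit above the notch.

```bash
python3 -m creep '0 0.08 1 0 0 0 0;0 0 1.9 0 0 0 0;0 0 1.9 0 0 0 0;0 0 1.9 0 0 0 0;0 0 1.9 0 0 0 0;0 0 1.9 0 0 0 0;0 0 1.8 0 0 0 0;0 0 0 0 0 0 0;0 0 0 0 0 0 0;0 0 0 0 0 0 0'; python3 look.py w3.png
python3 - <<'E'
from h import *
c=ctrl.camera_info('wrist');m=cv2.inRange(cv2.cvtColor(cv2.imread('pics/w3.png'),cv2.COLOR_BGR2HSV),(18,120,80),(33,255,255))
for r in range(170,260,10):
    x=np.flatnonzero(m[r]);print(r,x[[0,-1]] if len(x) else '')
E
```

```text
clock: 5.1
ee_pos: [0.5134, 0.1451, 0.1916]
tool_rot: [-3.141, -0.001, 2.85]
force: [-0.2, -0.6, -0.6]
finger_gap: 0.0232
gripper_force: 39.5
tcp [0.5134 0.1451 0.1916] [-3.141e+00 -1.000e-03  2.850e+00]
red [([259, 232, 38, 14, 100], [278.1, 236.1]), ([249, 238, 62, 92, 4324], [279.2, 285.4]), ([43, 342, 8, 11, 63], [47.0, 346.5])] yel [([235, 162, 95, 88, 3142], [270.9, 187.4])]
170 [235 324]
180 [236 327]
190 [237 312]
200 [237 253]
210 [237 253]
220 [238 253]
230 [238 247]
240 [239 325]
250 [320 321]
```

View pics/w3.png

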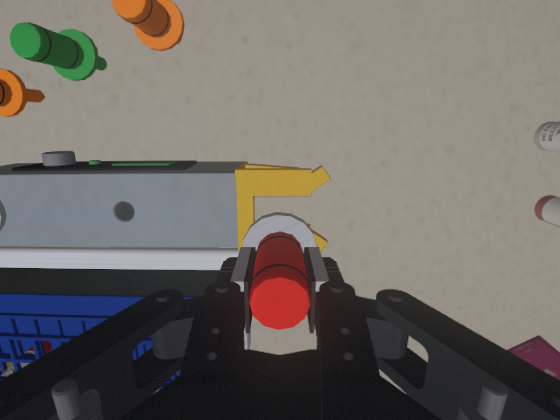

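The pin is upright over the slot, with the closed end at column 253 and the collar around (280,235). Lowering 7 cm, then checking.

```bash
python3 -m creep '0 0 0 1 0 0 0;0 0 0 1.2 0 0 0;0 0 0 1.2 0 0 0;0 0 0 1.2 0 0 0;0 0 0 1.2 0 0 0;0 0 0 1 0 0 0;0 0 0 0.5 0 0 0;0 0 0 0 0 0 0;0 0 0 0 0 0 0'; python3 look.py w4.png
```

```text
clock: 5.9
ee_pos: [0.5138, 0.1449, 0.1192]
tool_rot: [-3.141, -0.0, 2.849]
force: [-0.1, 0.9, -0.8]
finger_gap: 0.023
gripper_force: 39.5
tcp [0.5138 0.1449 0.1192] [-3.141 -0.     2.849]
red [([249, 232, 62, 98, 4477], [279.1, 283.8])] yel [([216, 173, 134, 91, 5406], [269.8, 205.2])]
```

View pics/w4.png

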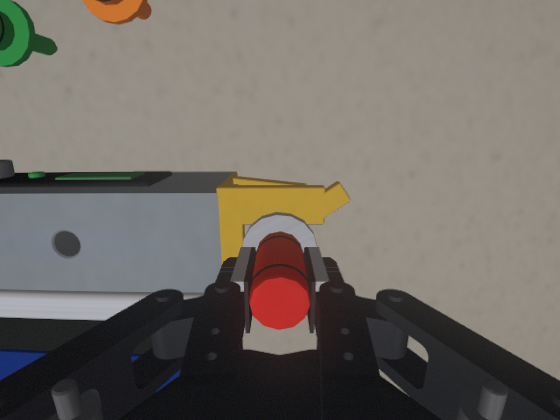

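The shank is in the slot, the collar is about 6 mm above the prongs, and there is no contact force. Finishing the descent.

```bash
python3 -m creep '0 0 0 0.2 0 0 0;0 0 0 0.2 0 0 0;0 0 0 0.15 0 0 0;0 0 0 0.05 0 0 0;0 0 0 0 0 0 0;0 0 0 0 0 0 0;0 0 0 0 0 0 0'
```

```text
clock: 6.53
ee_pos: [0.514, 0.1451, 0.1134]
tool_rot: [3.141, 0.0, 2.85]
force: [0.2, -0.7, -1.2]
finger_gap: 0.023
gripper_force: 39.5
```

```bash
python3 -m creep '0 0 0 0.08 0 0 0;0 0 0 0 0 0 0;0 0 0 0 0 0 0;0.3 0 0 0 0 0 0;0.4 0 0 0 0 0 0;0.5 0 0 0 0 0 0;0.7 0 0 0 0 0 0;1 0 0 0 0 0 0;1 0 0 0 0 0 0;1 0 0 0 0 0 0;1 0 0 0 0 0 0;1 0 0 0 0 0 0;1 0 0 -1 0 0 0;1 0 0 -2 0 0 0;1 0 0 -3 0 0 0;1 0 0 -3 0 0 0;1 0 0 -3 0 0 0;1 0 0 0 0 0 0;1 0 0 0 0 0 0'; python3 look.py w5.png
python3 - <<'E'
from h import *
S,cs=grab('scene');T,ct=grab('top')
for n,i in(('s',S),('t',T)): print(n,blobs(i,(0,130,60),(7,255,255)),[b[1] for b in blobs(i,(100,130,60),(125,255,255))])
E
```

```text
clock: 8.12
ee_pos: [0.5157, 0.1454, 0.2354]
tool_rot: [3.139, 0.005, 2.85]
force: [-0.4, 0.3, -0.0]
finger_gap: 0.0857
gripper_force: 0.0
tcp [0.5157 0.1454 0.2354] [3.139 0.005 2.85 ]
red [([263, 185, 31, 41, 943], [277.8, 205.8])] yel [([239, 154, 82, 77, 2971], [273.0, 188.8])]
s [([269, 162, 10, 25, 242], [273.5, 173.9]), ([350, 167, 9, 15, 110], [354.0, 173.8])] [[261.2, 111.0], [357.9, 212.1], [317.7, 177.4], [307.5, 224.1]]
t [([299, 126, 10, 13, 105], [303.3, 132.0]), ([198, 178, 17, 18, 202], [206.2, 186.8]), ([508, 378, 11, 25, 158], [512.6, 390.1])] [[310.4, 150.7], [345.8, 224.6]]
```

View pics/w5.png

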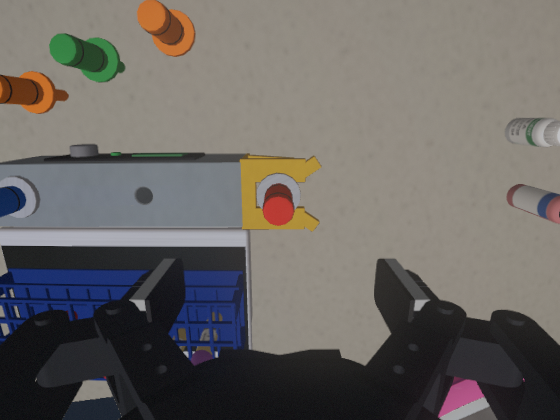

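The red pin hangs upright with its collar across both prongs (278,195) and the gripper is clear. One last numeric check, then hand-in if it passes.

Run:
```python
from h import *
cs,ct,cw=[ctrl.camera_info(n) for n in('scene','top','wrist')]
p=tri([ray(cs,273.5,173.9),ray(ct,206.2,186.8)]);print(p.round(4))
q=onz(cw,278,195,.091);print('collar',q.round(4))
if all(np.linalg.norm(x[:2]-[.5134,.1452])<.012 for x in(p,q)) and .108<p[2]<.126: print(ctrl.finish_job())
```

```text
[0.5122 0.144  0.1169]
collar [0.5088 0.1456 0.091 ]
the job is handed in; nothing more can be done
None
```

The red pin is parked upright in the yellow notch, measured within about 5 mm of the parking point and at the right height; the blue pin hasn't moved, and the job is handed in at about 8 s.

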